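Brake the turning sample carousel and lock it with its pin

TASK

Lock the turning sample carousel: take the red-handled locking pin from the grey rack, put its tip down through the fixed blue slot and press it lightly on the turning platter, away from the hole, so that the platter slows to a crawl by touch, without ever forcing the sprung platter far down. Let the yellow-edged hole creep under the pin, then push the pin through it fully home, collar down on the blue guide, and let go. Leave the blue and white plugs and everything else on the table in place.

Things in the scene. Friction and masses are not known exactly. Their poses are not given: they have to be found in the camera images.
- lock_pin_grip (a point): middle of the red handle of the loose locking pin (150 g), z up along the pin. Handle: cylinder 20 mm in diameter, 55 mm tall; below it a steel collar 26 mm in diameter, 6 mm thick, then a steel shaft. It starts upright in one of the rack's sockets, collar resting on the rack; draw it straight up 65 mm or more.
- lock_pin_collar (a point): centre of the underside of the locking pin's collar, 33.5 mm below the middle of its handle; z up along the pin
- lock_pin_tip (a point): lower end of the locking pin's steel shaft, 87.5 mm below the middle of its handle. The shaft is 12 mm in diameter, 54 mm long from collar to tip, its foot chamfered 1.5 mm; z up along the pin
- pin_rack: grey fixed block 190 x 60 mm, 60 mm tall, with three sockets (16 mm wide, 60 mm apart along its x axis, right through); origin at the centre of its underside; the red pin and the two plugs stand in it in any order
- plug_a_grip (a point): loose short plug with blue handle (same handle and collar as the pin, shaft 30 mm), middle of its handle; stays in the rack
- plug_b_grip (a point): loose short plug with white handle, otherwise as the blue one, middle of its handle; stays in the rack
- carousel: fixed housing of the carousel, white with navy foot, 270 x 270 mm, top 50 mm above the table; origin at the centre of its underside, under the platter's axis; z up. A blue guide (39 mm wide, 30 mm tall) stands at its +y side and reaches in over the platter's rim; the fixed slot is in it.
- slot_top (a point): middle of the slot at the guide's top face, 108 mm above the table, 92 mm along housing +y from the platter's axis; axes as the housing's. Slot runs along y (open towards the axis; 22 mm to its outer end), 15 mm wide along x, 30 mm deep, right through; its underside is 6 mm above the platter. The pin's axis belongs at this point, upright.
- hole (a point): centre of the platter's one hole, at the platter's top face (72 mm above the table when not pressed), 92 mm from the axis; square-cornered, 15 mm wide (tangential) by 20 mm long (radial), through the 12 mm thick platter, in a yellow piece (36 x 42 mm) of its rim. 10 mm free under the platter. Vials within 59 mm of the axis stand 31 mm above the top face.
- platter (a joint): angle of the aluminium platter (220 mm in diameter), rad, counted on over turns, growing counter-clockwise from above; hole under slot at multiples of 2 pi. A weak drive (0.30 N m) turns it at 0.8 rad/s and never ends: let go, it restarts at once. Pressed by the pin at the slot it slows in proportion and stalls at about 5.4 N (4 to 8 N by friction). Almost no inertia.
- suspension (a joint): sinking of the platter on its spring in m: 0 at rest, negative downward, about 0.4 mm per N (2500 N/m), bottoming at -7 mm. Braking needs -1 to -3 mm; beyond -6 mm (15 N) is forcing it.
- media_bottle_mid (a point): clear bottle with blue cap, 66 mm in diameter, 130 mm tall, bystander, this point half-way up
- reagent_jar_mid (a point): white jar, blue cap, 64 mm in diameter, 75 mm tall, bystander, half-way up
- dish_stack_mid (a point): stack of four culture dishes 90 mm in diameter, 58 mm tall, bystander, half-way up
- tip_box_mid (a point): blue open divided box 120 x 85 x 50 mm, bystander, half-way up
- timer_mid (a point): white timer 70 x 60 x 25 mm, bystander, half-way up

How it is judged:
On the way, in this order (a step that is already met when the one before it is completed fails the run):
1. the locking pin is drawn out of the rack (height (world z) of lock_pin_tip above 0.068 m), for 0.1 s.
2. the platter is slowed to under half its speed by the pin pressed on its face, pin in the slot, not yet in the hole (velocity of joint platter below 0.4 rad/s and value of joint suspension below -0.0004 m and horizontal distance between lock_pin_tip and slot_top below 0.012 m and z of lock_pin_tip in the frame of hole between -0.004 and 0.004 m and horizontal distance between lock_pin_tip and hole above 0.008 m), for 0.2 s.
3. the platter stands still with its hole under the slot and the pin through it, collar down on the guide (z of lock_pin_collar in the frame of slot_top below 0.003 m and horizontal distance between lock_pin_collar and slot_top below 0.006 m and horizontal distance between lock_pin_tip and hole below 0.006 m and z of lock_pin_tip in the frame of hole below -0.012 m and angle between lock_pin_tip's own z axis and vertical below 0.17 rad and velocity of joint platter between -0.04 and 0.04 rad/s), for 0.1 s.
At the end, for the whole second after the job is handed in: Platter still (under 0.04 rad/s), hole under the slot; pin tip within 6 mm of the hole's axis and 12 mm or more below the platter's top; collar within 3 mm of the guide's top and 6 mm of the slot's middle; pin within 0.17 rad of upright, released (all of step 3); the robot touches nothing.
It fails at once if the platter is forced down more than 6 mm on its spring (value of joint suspension below -0.006 m).
It fails at once if a plug is taken out of the rack or shifted by more than 20 mm (distance of any of plug_a_grip, plug_b_grip from where it was at the start of the episode above 0.02 m).
It fails at once if a bystander is moved by more than 30 mm (distance of any of media_bottle_mid, reagent_jar_mid, dish_stack_mid, tip_box_mid, timer_mid from where it was at the start of the episode above 0.03 m).
It also fails if it takes over 67 s, if anything falls off the work surface, if the arm or the gripper's body presses on something with over 40 N, if the wrist force passes 120 N, or if a joint passes its speed limit or range.

ROBOT

A 7-joint arm with a two-finger parallel gripper is mounted at the origin on the work surface. World frame = base frame: x ahead of the robot, y to its left, z up, the work surface at z = 0. Lengths are in m, angles in rad, forces in N, time in s.
With the tool pointing down it reaches from about 0.4 to 0.85 m from the base axis. Payload 10.4 kg.
Tool frame: the origin (TCP) lies at the very end of the fingers, on their centre line; the grasp point (between the pads) lies 19 mm behind it (ctrl.pinch_z is the distance from the TCP to the grasp point, in m); y points along the fingers, z is the direction in which the jaws open and shut, and the axes are right-handed (so a half turn about y gives the same grasp; the last joint's range is limited). The gripper opens to 85 mm and grips with 20 to 120 N. Pads are 22 mm wide; open, the fingers measure 114 mm over their backs; the gripper's body (76 mm by 85 mm) begins 54 mm behind the grasp point. The pads swing forward as they close: fully open they stand 13 mm farther back than shut.
Start: joints at [-1.123, 0.332, -0.065, 1.46, 0.022, 1.35, -0.088], TCP at [0.283, 0.557, 0.231] pointing down, gripper open.
Joint ranges: [-2.6, 2.6], [-0.5, 2.12], [-1.47, 1.34], [0.16, 2.42], [-1.27, 4.41], [0.06, 2.06], [-2.6, 2.6]. Speed limits (rad/s): [2.22, 2.22, 2.79, 2.79, 3.14, 3.14, 3.14].

INTERFACE

Orientations are given as a rotation vector (axis times angle).
In Python, from cell import ctrl gives the robot as it stands.
- The arm moves only by the tool drive_tool, never from a script. Its argument "plan" is a list of rows, each a list of 3 entries, a list of its own where there are three numbers: the opening, from 0 (shut) to 1 (fully open), then the shift along the world's x, y, z in mm, then the turn about the world's z in degrees. A call has exactly 5 rows; each row shifts and turns the commanded pose from where the row before left it; what a row does not reach is not made up. A row lasts 1/8 s, in which the tool goes at most 62.5 mm and 10.7 degrees, less where a joint would pass 70% of its speed; a pose out of reach is approached as far as the arm can. A call with a gripper value outside its range is refused whole. The fingers move at their own pace and stop on an object; "newtons" is the grip in N (left out, the last holds). Time passes only in rows, so rows that do not move let the fingers close, or fill a call up. It gives the time, the measured TCP pose, the force and the opening at its end, in the units of the state.
- ctrl.read_state(): the state, without advancing time (a new reading comes with each control period).
- ctrl.capture(name): name is "scene" or "top"; returns the picture (480x640x3 uint8, red, green, blue); there is no depth.
- ctrl.camera_info(name): a dict with "vfov" (degrees; the focal length in pixels is half the picture's height over the tangent of half this angle, whatever the lens; pixels are square), "cx", "cy" (the principal point, pixels), "k1" (the pictures are not rectified: a ray, as slopes to the right and down, at radius r is drawn at 1 + k1 r^2 times it, then the intrinsics apply), "R" (3x3) and "t" (3): a world point X has camera coordinates R X + t. Camera axes: x right, y down, z forward; pixel columns grow to the right and rows downward; lengths in m; the calibration is good to about 2 mm. A picture is of the moment at which its call begins. camera_info takes no time and is no camera call.
- ctrl.finish_job(): hands the job in, once; it reports no verdict.
The state is a dict: "t": time; "joints": joint angles; "qd": joint speeds; "joint_efforts": joint torques, N m; "eef_pos": TCP position; "eef_rot": TCP orientation; "ft_force": force on the tool from outside, world axes, zero at the start; "wrist_torque": the same for the moment, N m; "opening": finger opening in m.
Only numpy, scipy, OpenCV 4.12 (cv2) and the standard library are available. Lean on these libraries where they do the work, as an engineer would, in place of code of your own. Each camera call takes 0.05 s, during which the arm holds its last target.

## Working session

There is one attempt and no reset: what is moved stays moved. The work goes in short steps, Python scripts to look and compute and a tool call to move; the robot and the scene stay as the last step left them, time stands still between calls to the robot, and variables do not carry over. Pictures are saved under pics/ and viewed, and the job is handed in when it is done.

Besides the shell and the picture viewer there is one more tool, called after "Request:" by a JSON object that holds its "op" and its "data". drive_tool: Moves the arm, as the interface text tells. Its arguments: {"type":"object","properties":{"plan":{"type":"array","items":{"type":"array"}},"newtons":{"type":"number"}},"required":["plan"]}

```bash
ls; mkdir -p pics
python3 - <<'E'
from cell import ctrl
import cv2
for n in("scene","top"):
    i=ctrl.camera_info(n);print(n,i)
    cv2.imwrite(f"pics/{n}0.png",ctrl.capture(n)[:,:,::-1])
print(ctrl.read_state(),ctrl.pinch_z)
E
```

```text
pics
scene {'vfov': 54.88893551671467, 'cx': 320.24814413353147, 'cy': 241.2450367437929, 'k1': -0.0841862370732016, 'R': array([[ 0.84015015,  0.54202949,  0.01875539],
       [ 0.40360321, -0.60174005, -0.68921213],
       [-0.36228743,  0.58661141, -0.72431684]]), 't': array([-0.45755791, -0.1669952 ,  1.48345758])}
top {'vfov': 57.38458308497415, 'cx': 319.623631568746, 'cy': 228.95250951844963, 'k1': -0.0661403902451185, 'R': array([[-0.0232886 , -0.99951067, -0.02088224],
       [-0.98578261,  0.02643548, -0.16593317],
       [ 0.16640401,  0.016721  , -0.98591588]]), 't': array([0.02998721, 0.54680895, 1.33904335])}
{'t': 0.1, 'joints': array([-1.1225787 ,  0.33279414, -0.06473269,  1.46083013,  0.02160737,
        1.34988808, -0.08848672]), 'qd': array([-0.00011024, -0.00141549, -0.00065408, -0.00270117,  0.00013839,
        0.00108601, -0.00059799]), 'joint_efforts': array([ 1.29682710e-03, -6.26747417e+01,  4.89769201e-02, -3.92426562e+01,
        1.62615941e-02,  6.90940404e-03,  7.45676481e-07]), 'eef_pos': array([0.28335074, 0.55672009, 0.23061764]), 'eef_rot': array([-1.54030363,  0.36935736, -0.36898391]), 'ft_force': array([-0.39585954,  0.71962389, -0.22028244]), 'wrist_torque': array([ 0.0171352 , -0.02678894, -0.06279095]), 'opening': 0.08541215483197315} 0.0187
```

View pics/scene0.png

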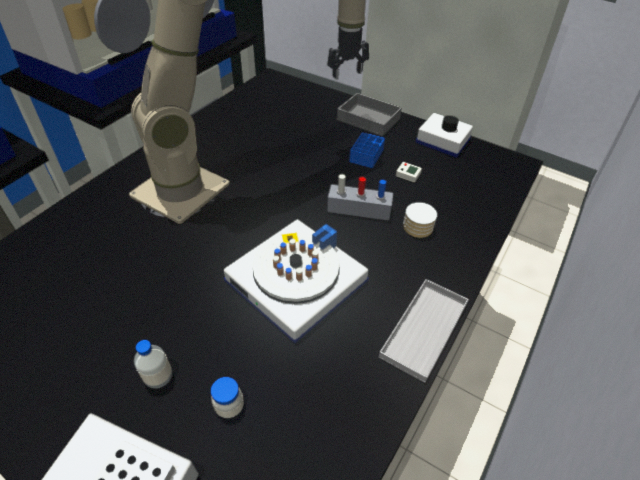

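View pics/top0.png

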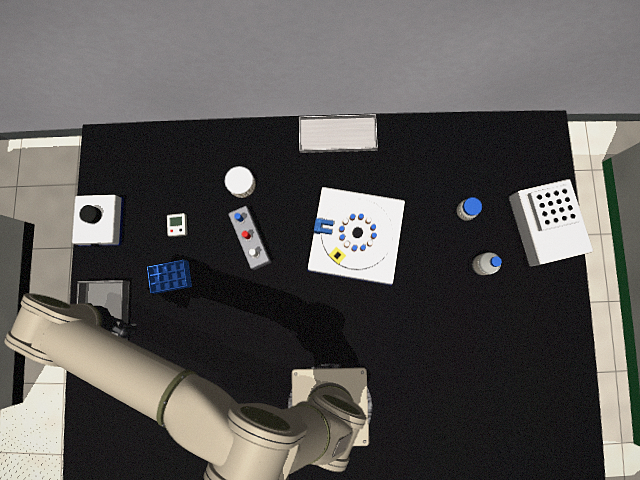

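```bash
cat > h.py <<'E'
import numpy as np, cv2
from cell import ctrl
def cam(n):
    i=ctrl.camera_info(n); f=240/np.tan(np.radians(i['vfov']/2)); return f,i
def proj(n,X):
    f,i=cam(n); c=(np.atleast_2d(X)@i['R'].T+i['t']); s=c[:,:2]/c[:,2:]; r2=(s**2).sum(1,keepdims=True)
    return s*(1+i['k1']*r2)*f+[i['cx'],i['cy']]
def ray(n,p):
    f,i=cam(n); d=(np.array(p,float)-[i['cx'],i['cy']])/f; s=d.copy()
    for _ in range(30): s=d/(1+i['k1']*(s@s))
    return -i['R'].T@i['t'], i['R'].T@np.array([*s,1])
def atz(n,p,z):
    o,d=ray(n,p); return o+d*(z-o[2])/d[2]
def crop(n,img,u,v,w,h,s,name):
    c=img[v:v+h,u:u+w,::-1]; cv2.imwrite(name,cv2.resize(c,None,fx=s,fy=s,interpolation=cv2.INTER_CUBIC))
E
python3 - <<'E'
from h import *
t=cv2.imread("pics/top0.png")[:,:,::-1]; s=cv2.imread("pics/scene0.png")[:,:,::-1]
a=cv2.resize(t[200:275,220:280,::-1],None,fx=8,fy=8,interpolation=2); cv2.imwrite("pics/a.png",a)
crop("top",t,300,180,110,110,5,"pics/b.png"); crop("scene",s,320,165,80,60,8,"pics/c.png"); crop("scene",s,220,215,155,125,5,"pics/d.png")
for n,img in(("top",t),("scene",s)):
    h=cv2.cvtColor(np.ascontiguousarray(img),cv2.COLOR_RGB2HSV)
    m=(((h[...,0]<6)|(h[...,0]>174))&(h[...,1]>180)&(h[...,2]>80)).astype(np.uint8)
    c=cv2.connectedComponentsWithStats(m); print(n,[(x,y) for x,y in zip(c[2].tolist(),c[3].round(1).tolist()) if x[4]>8])
E
```

```text
top [([0, 0, 640, 480, 307166], [319.5, 239.5]), ([242, 231, 7, 7, 30], [244.9, 234.0])]
scene [([0, 0, 640, 480, 307110], [319.5, 239.5]), ([359, 177, 7, 17, 90], [361.4, 183.9])]
```

Run:
```python
from h import *
import numpy as np
a=cv2.imread("pics/a.png");c=cv2.imread("pics/c.png");b=cv2.imread("pics/b.png");d=cv2.imread("pics/d.png")
print(a.shape,b.shape,c.shape,d.shape)
```

```text
(600, 480, 3) (550, 550, 3) (480, 640, 3) (625, 775, 3)
```

View pics/a.png

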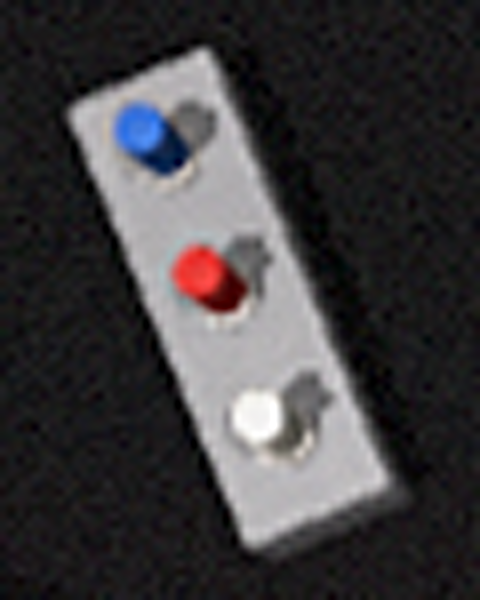

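View pics/b.png

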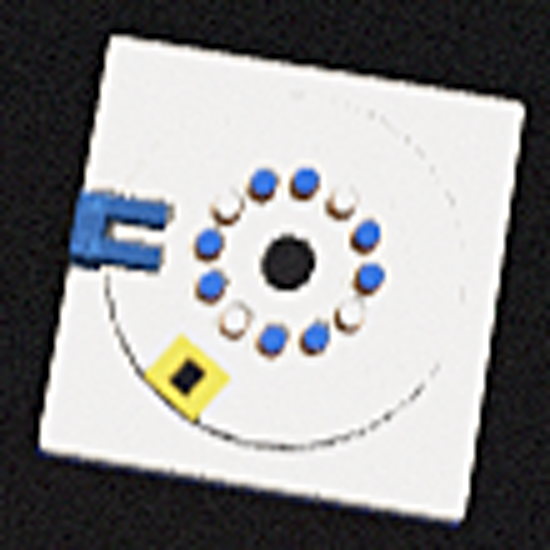

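View pics/c.png

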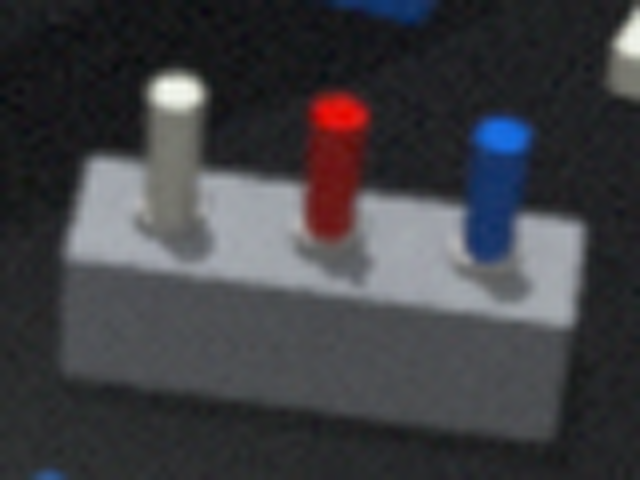

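View pics/d.png

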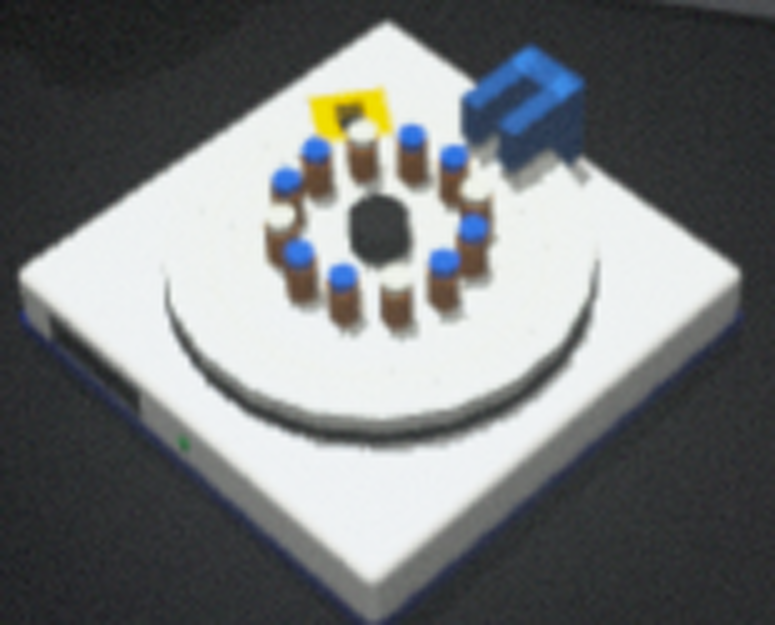

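Run:
```python
from h import *
from scipy.optimize import least_squares
def up(p,o,s): return (np.array(p,float)+.5)/s-.5+np.array(o)
top=[up(p,(300,180),5) for p in [(110,37),(524,105),(460,522),(40,452)]]
sc=[up(p,(220,215),5) for p in [(388,20),(740,270),(372,583),(20,272)]]
print("top");[print(atz("top",p,.05).round(4)) for p in top]
print("sc");[print(atz("scene",p,.05).round(4)) for p in sc]
for n,P in(("top",top),("scene",sc)):
    W=np.array([atz(n,p,.05) for p in P]); print(n,W.mean(0).round(4))
# guide top points
print("guide top cam (outer TL, outer BL, armTop end T, armBot end B)")
for p in [(78,193),(70,264),(172,203),(160,270),(108,222),(103,240)]: print(atz("top",up(p,(300,180),5),.108).round(4))
for p in [(531,46),(583,83),(462,97),(503,128)]: print("s",atz("scene",up(p,(220,215),5),.108).round(4))
rt=up((197,270),(220,200),8); rs=up((341,113),(320,165),8)
print("red",atz("top",rt,.121),atz("scene",rs,.121))
bt=up((140,128),(220,200),8); wt=up((257,416),(220,200),8)
bs=up((502,135),(320,165),8); ws=up((177,90),(320,165),8)
print("blue",atz("top",bt,.121),atz("scene",bs,.121));print("white",atz("top",wt,.121),atz("scene",ws,.121))
for p in [(68,108),(208,47),(395,485),(250,550)]: print("rack",atz("top",up(p,(220,200),8),.06))
```

```text
top
[0.6827 0.0067 0.05  ]
[ 0.6309 -0.2554  0.05  ]
[ 0.3688 -0.2016  0.05  ]
[0.4185 0.0565 0.05  ]
sc
[0.4264 0.0593 0.05  ]
[0.6859 0.0068 0.05  ]
[ 0.6356 -0.255   0.05  ]
[ 0.3759 -0.2022  0.05  ]
top [ 0.5252 -0.0984  0.05  ]
scene [ 0.5309 -0.0977  0.05  ]
guide top cam (outer TL, outer BL, armTop end T, armBot end B)
[0.5703 0.0279 0.108 ]
[0.5269 0.0336 0.108 ]
[ 0.5626 -0.0289  0.108 ]
[ 0.5218 -0.0205  0.108 ]
[0.552  0.0101 0.108 ]
[0.541  0.0134 0.108 ]
s [0.5366 0.036  0.108 ]
s [0.5742 0.0277 0.108 ]
s [ 0.5271 -0.0163  0.108 ]
s [ 0.557  -0.0232  0.108 ]
red [0.52754561 0.24136603 0.121     ] [0.53065794 0.24337039 0.121     ]
blue [0.58241026 0.26335501 0.121     ] [0.58539734 0.26546289 0.121     ]
white [0.47197254 0.21863708 0.121     ] [0.47418389 0.22106298 0.121     ]
rack [0.60385544 0.30497557 0.06      ]
rack [0.62696298 0.2492338  0.06      ]
rack [0.45106411 0.17546156 0.06      ]
rack [0.42718421 0.23196616 0.06      ]
```

```bash
cat >> h.py <<'E'
from scipy.spatial.transform import Rotation as Ro
def st():
    s=ctrl.read_state(); R=Ro.from_rotvec(s['eef_rot']).as_matrix()
    return s,R
def pr():
    s,R=st(); print("t",round(s['t'],3),"pos",(s['eef_pos']*1e3).round(2),"zyaw",round(np.degrees(np.arctan2(R[1,2],R[0,2])),2),"ydir",R[:,1].round(4),"F",s['ft_force'].round(2),"M",s['wrist_torque'].round(2),"op",round(s['opening'],4),"q",s['joints'].round(2))
E
python3 -c "
from h import *;pr()"
```

```text
t 0.1 pos [283.35 556.72 230.62] zyaw 63.03 ydir [-5.0e-04 -1.1e-03 -1.0e+00] F [-0.4   0.72 -0.22] M [ 0.02 -0.03 -0.06] op 0.0854 q [-1.12  0.33 -0.06  1.46  0.02  1.35 -0.09]
```

Request:
{"op": "drive_tool", "data": {"plan": [[1,[35,-45,0],7],[1,[37,-47,0],7],[1,[37,-47,0],7],[1,[37,-47,0],7],[1,[37,-47,0],7]], "newtons": 70}}

```text
t: 0.72
eef_pos: [0.4673, 0.3222, 0.2311]
eef_rot: [-1.568, -0.113, 0.113]
ft_force: [0.2, 0.9, 0.0]
opening: 0.0854
```

```bash
python3 -c "
from h import *;pr()"
```

```text
t 0.725 pos [467.32 322.22 231.12] zyaw 98.26 ydir [-3.e-04 -1.e-04 -1.e+00] F [0.15 0.88 0.02] M [ 0.01 -0.    0.06] op 0.0854 q [-0.71  0.2   0.03  1.62 -0.01  1.32  1.04]
```

Request:
{"op": "drive_tool", "data": {"plan": [[1,[31,-40,0],7],[1,[31,-40,0],6.7],[1,[0,0,-50],0],[1,[0,0,-20],0],[1,[0,0,0],0]]}}

```text
t: 1.35
eef_pos: [0.5274, 0.2434, 0.1595]
eef_rot: [-1.551, -0.295, 0.3]
ft_force: [0.5, -0.5, 0.2]
opening: 0.0851
```

Run:
```python
from h import *
pr()
t=ctrl.capture("top");s=ctrl.capture("scene")
crop("top",t,200,180,100,100,6,"pics/e.png");crop("scene",s,310,110,100,110,5,"pics/f.png")
```

```text
t 1.35 pos [527.41 243.41 159.52] zyaw 111.72 ydir [-0.0034 -0.0018 -1.    ] F [ 0.5  -0.47  0.22] M [-0.05 -0.04  0.08] op 0.0851 q [-0.57  0.29  0.08  1.68 -0.02  1.18  1.46]
```

View pics/e.png

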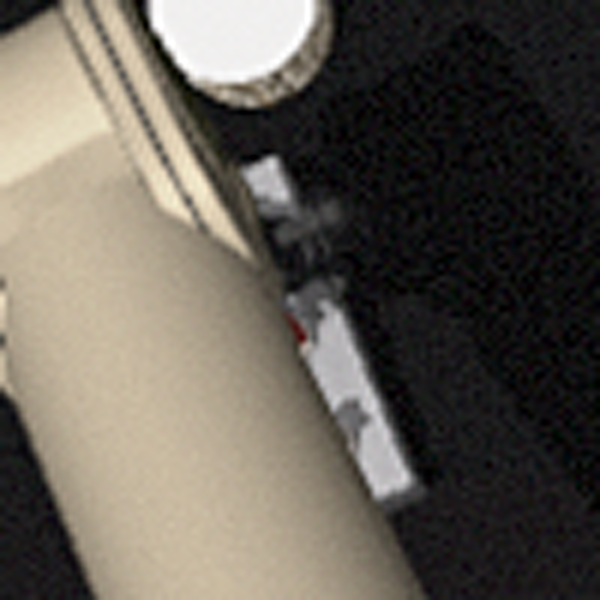

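View pics/f.png

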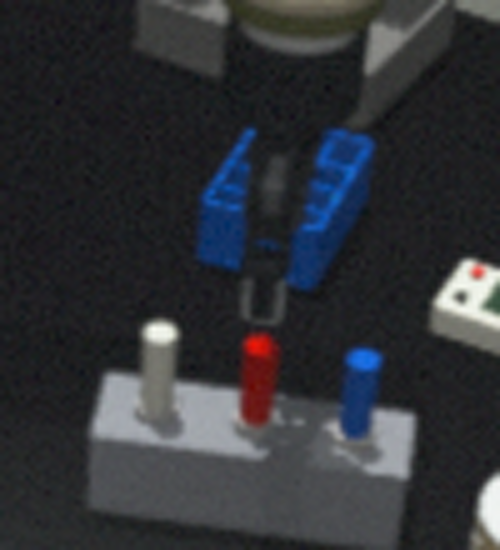

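The tool hangs over the red pin (scene crop: fingers at (262,300), pin top at (260,345)), with the jaws across the rack. The top view is blocked by the arm. I'm going down.

Request:
{"op": "drive_tool", "data": {"plan": [[1,[1,-1,-40],0],[1,[0,0,-38],0],[1,[0,0,-3],0],[0,[0,0,0],0],[0,[0,0,0],0]], "newtons": 70}}

```text
t: 2.08
eef_pos: [0.5307, 0.2437, 0.0825]
eef_rot: [-1.549, -0.3, 0.295]
ft_force: [-0.1, -0.1, 0.3]
opening: 0.0516
```

Request:
{"op": "drive_tool", "data": {"plan": [[0,[0,0,0],0],[0,[0,0,0],0],[0,[0,0,0],0],[0,[0,0,0],0],[0,[0,0,0],0]]}}

```text
t: 2.7
eef_pos: [0.53, 0.2432, 0.0813]
eef_rot: [-1.55, -0.298, 0.296]
ft_force: [-0.9, -1.0, 6.9]
opening: 0.0186
```

```bash
python3 -c "
from h import *;pr()"
```

```text
t 2.7 pos [529.99 243.23  81.33] zyaw 111.72 ydir [ 1.1e-03  7.0e-04 -1.0e+00] F [-0.93 -0.96  6.88] M [-0.14  0.33 -0.03] op 0.0186 q [-0.57  0.37  0.07  1.75 -0.03  1.03  1.46]
```

Request:
{"op": "drive_tool", "data": {"plan": [[0,[0,0,20],0],[0,[0,0,40],0],[0,[0,0,50],0],[0,[0,0,12],0],[0,[0,0,0],-5]]}}

```text
t: 3.32
eef_pos: [0.5298, 0.2432, 0.2032]
eef_rot: [-1.558, -0.229, 0.227]
ft_force: [-0.1, -0.4, -2.4]
opening: 0.0188
```

Run:
```python
from h import *
pr()
s=ctrl.capture("scene")
crop("scene",s,310,90,100,120,5,"pics/g.png")
```

```text
t 3.325 pos [529.79 243.18 203.15] zyaw 106.63 ydir [ 1.2e-03  9.0e-04 -1.0e+00] F [-0.07 -0.44 -2.38] M [0.01 0.01 0.02] op 0.0188 q [-0.58  0.25  0.09  1.62 -0.02  1.27  1.37]
```

View pics/g.png

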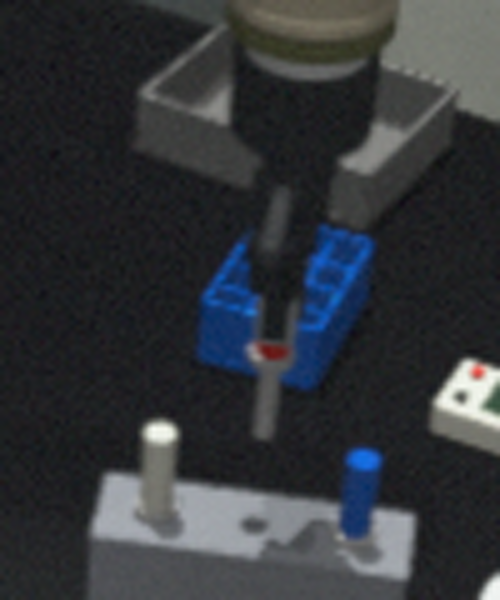

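Request:
{"op": "drive_tool", "data": {"plan": [[0,[1.5,-25,0],-10.5],[0,[1.5,-25,0],-10.5],[0,[1.5,-25,0],-10.5],[0,[1.5,-25,0],-10.5],[0,[1.5,-25,0],-10.5]]}}

```text
t: 4.0
eef_pos: [0.5365, 0.1171, 0.2013]
eef_rot: [-1.515, 0.494, -0.492]
ft_force: [0.7, 0.6, -2.0]
opening: 0.0184
```

Request:
{"op": "drive_tool", "data": {"plan": [[0,[1.5,-25,0],-10.5],[0,[1.5,-25,0],-10.5],[0,[1.5,-25,0],-10.5],[0,[1.5,-25,0],-10.5],[0,[1.5,-25,0],-10.5]]}}

```text
t: 4.62
eef_pos: [0.5439, -0.0078, 0.2014]
eef_rot: [-1.222, 1.191, -1.19]
ft_force: [-0.8, 0.1, -0.6]
opening: 0.0184
```

Request:
{"op": "drive_tool", "data": {"plan": [[0,[0,0,0],-10],[0,[0,0,0],-2.5],[0,[0,0,-8],0],[0,[0,0,0],0],[0,[0,0,0],0]]}}

```text
t: 5.25
eef_pos: [0.5443, -0.0069, 0.194]
eef_rot: [-1.115, 1.346, -1.346]
ft_force: [-0.3, -0.8, -1.5]
opening: 0.0187
```

Run:
```python
from h import *
pr()
s=ctrl.capture("scene");t=ctrl.capture("top")
crop("scene",s,220,180,160,120,5,"pics/h1.png");crop("top",t,270,160,150,150,4,"pics/h2.png")
```

```text
t 5.25 pos [544.35  -6.95 194.04] zyaw -10.72 ydir [-4.e-04 -2.e-04 -1.e+00] F [-0.33 -0.81 -1.48] M [-0.   -0.01 -0.05] op 0.0187 q [-0.46  0.18  0.44  1.75 -0.08  1.23 -0.19]
```

View pics/h1.png

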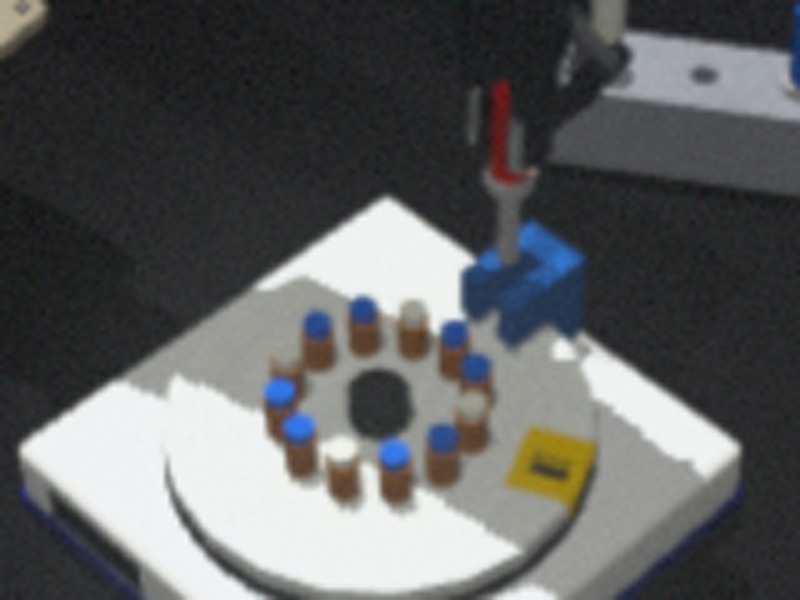

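View pics/h2.png

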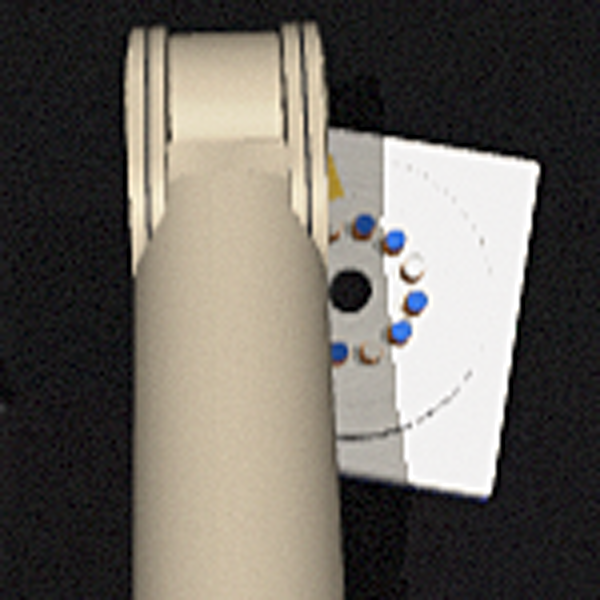

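Run:
```python
from h import *
def up(p,o,s): return (np.array(p,float)+.5)/s-.5+np.array(o)
def dn(p): return (p-np.array((220,180))+.5)*5-.5
# observed axis: shaft bottom centre, at tip; shaft edges
x,y,z=.54435,-.00695,.19404
for name,zz in(("tip",z-.07533),("collar under",z-.02133),("mid handle",z-.02133+.0335)):
    print(name,dn(proj("scene",[x,y,zz])[0]).round(1))
# guide corners predicted with yaw -11.2 & axis (.5309,-.0977)
a=np.radians(-11.2);R=np.array([[np.cos(a),-np.sin(a)],[np.sin(a),np.cos(a)]])
for ax in((.5309,-.0977),(.528,-.098)):
    print(ax)
    for u,v in((-7.5,114),(7.5,114),(-19.5,74),(19.5,74),(-7.5,74),(7.5,74),(19.5,135),(-19.5,135),(0,92)):
        w=R@np.array([u,v])/1000+ax; print(u,v,dn(proj("scene",[*w,.108])[0]).round(1),w.round(4))
s=ctrl.capture("scene")
crop("scene",s,300,190,50,60,12,"pics/i.png")
```

```text
tip [499.8 260.1]
collar under [501.7 184.2]
mid handle [503.  134.5]
(0.5309, -0.0977)
-7.5 114 [524.8 250.2] [0.5457 0.0156]
7.5 114 [545.6 264.5] [0.5604 0.0127]
-19.5 74 [455.1 277. ] [ 0.5261 -0.0213]
19.5 74 [509.1 315.6] [ 0.5644 -0.0289]
-7.5 74 [471.5 288.7] [ 0.5379 -0.0237]
7.5 74 [492.3 303.6] [ 0.5526 -0.0266]
19.5 135 [589.5 256. ] [0.5763 0.0309]
-19.5 135 [535.7 219.3] [0.538  0.0385]
0 92 [506.1 278.5] [ 0.5488 -0.0075]
(0.528, -0.098)
-7.5 114 [519.9 248.3] [0.5428 0.0153]
7.5 114 [540.6 262.7] [0.5575 0.0124]
-19.5 74 [450.1 275.1] [ 0.5232 -0.0216]
19.5 74 [504.  313.6] [ 0.5615 -0.0292]
-7.5 74 [466.5 286.8] [ 0.535 -0.024]
7.5 74 [487.2 301.6] [ 0.5497 -0.0269]
19.5 135 [584.5 254.1] [0.5734 0.0306]
-19.5 135 [530.8 217.5] [0.5351 0.0382]
0 92 [501.1 276.6] [ 0.5459 -0.0078]
```

View pics/i.png

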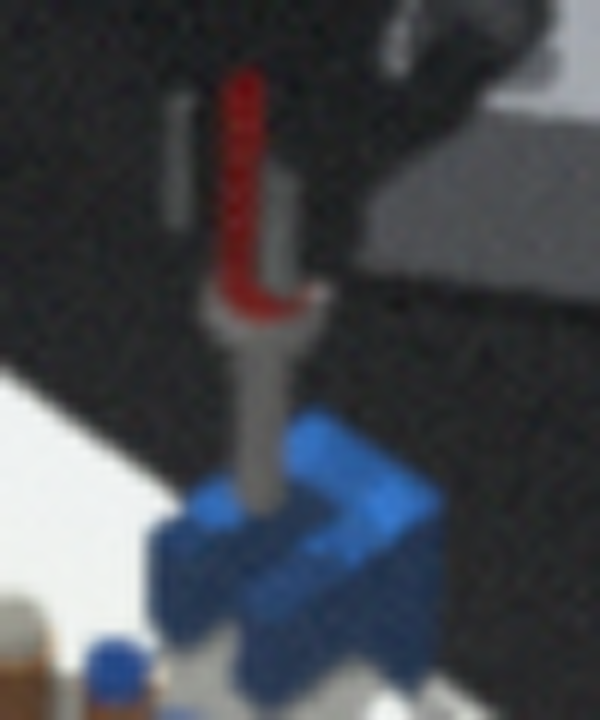

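Request:
{"op": "drive_tool", "data": {"plan": [[0,[1,-4,0],0],[0,[0,0,-7],0],[0,[0,0,0],0],[0,[0,0,0],0],[0,[0,0,0],0]]}}

```text
t: 6.02
eef_pos: [0.5456, -0.0109, 0.1875]
eef_rot: [-1.114, 1.346, -1.346]
ft_force: [0.7, 0.0, -1.4]
opening: 0.0186
```

```bash
cat >> h.py <<'E'
def avg(n,k=4): return np.mean([ctrl.capture(n).astype(float) for _ in range(k)],0).clip(0,255).astype(np.uint8)
E
python3 - <<'E'
from h import *
pr()
s=avg("scene",5)
cv2.imwrite("pics/j_full.png",s[:,:,::-1])
crop("scene",s,305,200,40,50,12,"pics/j.png")
E
```

```text
t 6.025 pos [545.56 -10.9  187.45] zyaw -10.77 ydir [ 3.e-04  1.e-04 -1.e+00] F [ 0.69  0.03 -1.39] M [-0.06  0.02  0.04] op 0.0186 q [-0.46  0.19  0.45  1.75 -0.09  1.22 -0.18]
```

View pics/j.png

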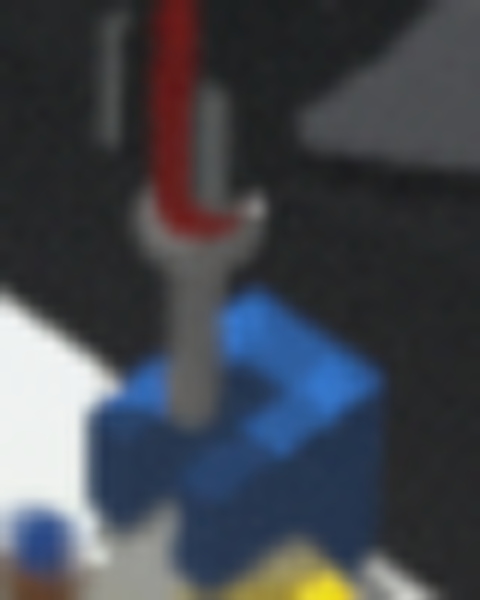

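```bash
cat > ov.py <<'E'
from h import *
import sys
def ov(full,out,ax,pin,tcpz,o=(305,205),wh=(40,45),s=14,yaw=-11.2,ye=(75,134)):
    im=cv2.imread(full)[o[1]:o[1]+wh[1],o[0]:o[0]+wh[0]]
    im=cv2.resize(im,None,fx=s,fy=s,interpolation=2)
    a=np.radians(yaw);R=np.array([[np.cos(a),-np.sin(a)],[np.sin(a),np.cos(a)]])
    dn=lambda p:tuple(np.round((p-np.array(o)+.5)*s-.5).astype(int).tolist())
    P=lambda u,v,z:dn(proj("scene",[*(R@np.array([u,v])/1000+ax),z])[0])
    L=lambda *q:[cv2.line(im,q[k],q[k+1],(0,255,255),1,cv2.LINE_AA) for k in range(len(q)-1)]
    L(P(-7.5,ye[0],.108),P(-7.5,114,.108),P(7.5,114,.108),P(7.5,ye[0],.108),P(19.5,ye[0],.108),P(19.5,ye[1],.108),P(-19.5,ye[1],.108),P(-19.5,ye[0],.108),P(-7.5,ye[0],.108))
    L(P(19.5,ye[0],.108),P(19.5,ye[0],.078));L(P(19.5,ye[1],.108),P(19.5,ye[1],.078))
    def circ(r,z):
        t=np.linspace(0,2*np.pi,40);q=[dn(p) for p in proj("scene",np.c_[pin[0]+r*np.cos(t),pin[1]+r*np.sin(t),0*t+z])]
        [cv2.line(im,q[k],q[k+1],(0,255,0),1,cv2.LINE_AA) for k in range(39)]
    for dz in np.linspace(0,.054,12): circ(.006 if dz>0.001 else .0045,tcpz-.07533+dz)
    circ(.013,tcpz-.02133);circ(.013,tcpz-.01533)
    cv2.imwrite(out,im)
E
python3 -c "
from ov import *
ov('pics/j_full.png','pics/k.png',(.5307,-.0977),(.54556+.0029,-.0109+.0041),.18745)"
```

```text
(no output)
```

View pics/k.png

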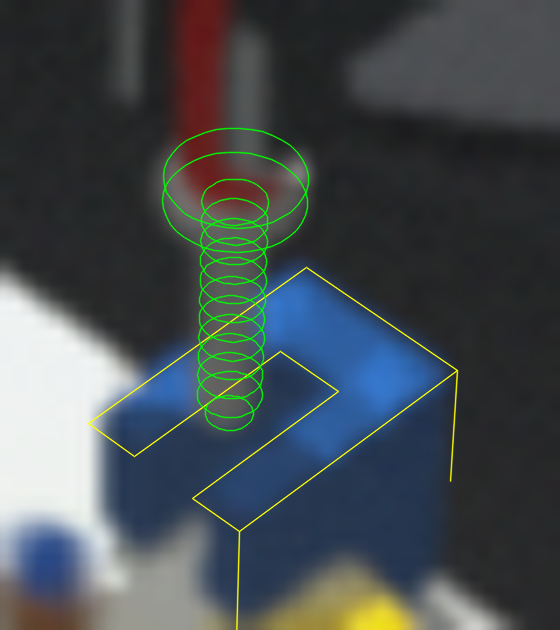

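Request:
{"op": "drive_tool", "data": {"plan": [[0,[0.5,-0.4,0],0],[0,[0,0,-3],0],[0,[0,0,-3],0],[0,[0,0,-2],0],[0,[0,0,0],0]]}}

```text
t: 6.9
eef_pos: [0.5459, -0.0114, 0.1791]
eef_rot: [-1.115, 1.347, -1.346]
ft_force: [-0.3, 0.5, -1.7]
opening: 0.0186
```

```bash
python3 -c "
from ov import *
pr()
cv2.imwrite('pics/l_full.png',avg('scene',3)[:,:,::-1])
p=ctrl.read_state()['eef_pos']
ov('pics/l_full.png','pics/l.png',(.5307,-.0977),(p[0]+.0026,p[1]+.0038),p[2],ye=(76,132))"
```

```text
t 6.9 pos [545.86 -11.37 179.1 ] zyaw -10.78 ydir [-3.e-04 -1.e-04 -1.e+00] F [-0.3   0.53 -1.72] M [-0.01  0.02 -0.02] op 0.0186 q [-0.46  0.2   0.44  1.76 -0.09  1.2  -0.17]
```

View pics/l.png

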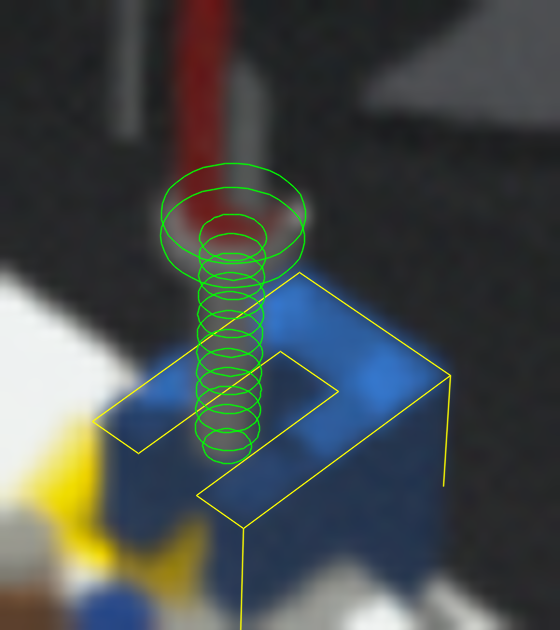

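Request:
{"op": "drive_tool", "data": {"plan": [[0,[0,0,-6],0],[0,[0,0,-6],0],[0,[0,0,-6],0],[0,[0,0,-5],0],[0,[0,0,0],0]]}}

```text
t: 7.68
eef_pos: [0.5457, -0.0114, 0.1558]
eef_rot: [-1.115, 1.347, -1.346]
ft_force: [-0.3, 0.4, -1.0]
opening: 0.0183
```

```bash
python3 -c "
from ov import *
pr()
cv2.imwrite('pics/m_full.png',avg('scene',3)[:,:,::-1])
pr()
p=ctrl.read_state()['eef_pos']
ov('pics/m_full.png','pics/m.png',(.5307,-.0977),(p[0]+.0026,p[1]+.0038),p[2],ye=(76,132))"
```

```text
t 7.675 pos [545.73 -11.39 155.84] zyaw -10.77 ydir [-7.e-04 -2.e-04 -1.e+00] F [-0.28  0.43 -1.02] M [0.03 0.   0.04] op 0.0183 q [-0.45  0.22  0.44  1.79 -0.1   1.15 -0.16]
t 7.825 pos [546.12 -11.37 156.52] zyaw -10.77 ydir [ 4.e-04  0.e+00 -1.e+00] F [ 0.98 -0.44 -2.16] M [0.01 0.03 0.08] op 0.0184 q [-0.45  0.22  0.44  1.79 -0.1   1.15 -0.16]
```

View pics/m.png

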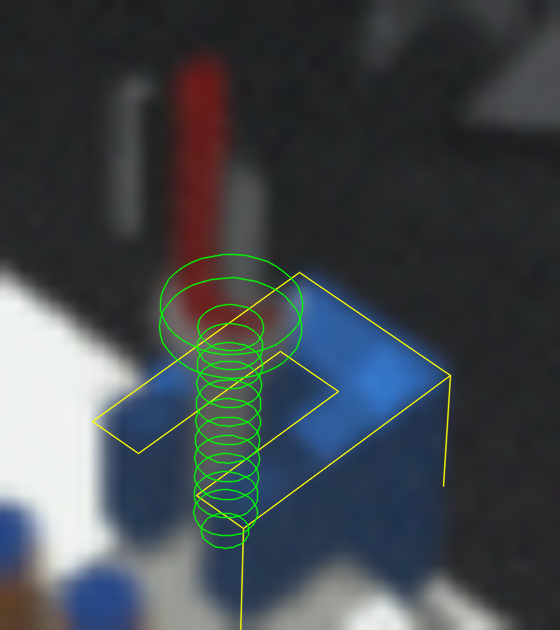

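View pics/m_full.png

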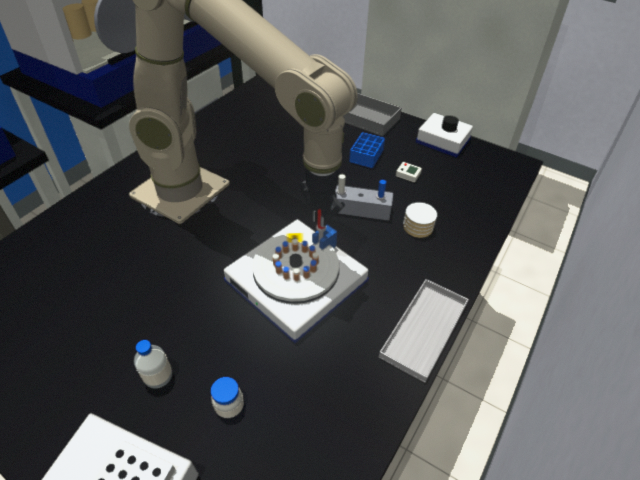

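```bash
cat >> h.py <<'E'
AX=np.array([.5307,-.0977]); YAW=np.radians(-11.2)
def ang():
    s,_=st(); im=ctrl.capture("scene")
    h=cv2.cvtColor(im[190:330,205:385].copy(),cv2.COLOR_RGB2HSV)
    m=(h[...,0]>20)&(h[...,0]<35)&(h[...,1]>150)&(h[...,2]>60)
    if m.sum()<6: return s,np.nan,m.sum()
    v,u=np.nonzero(m); w=atz("scene",(u.mean()+205,v.mean()+190),.072)[:2]-AX
    a=np.arctan2(w[1],w[0])-YAW-np.pi/2
    return s,(a+np.pi)%(2*np.pi)-np.pi,m.sum()
def mon(k=5,p=False):
    T=[];A=[];F=[];Z=[]
    for _ in range(k):
        s,a,n=ang(); T.append(s['t']);A.append(a);F.append(s['ft_force']);Z.append(s['eef_pos']*1e3)
        if p: print(round(s['t'],3),round(a,3),n,s['ft_force'].round(2),(s['eef_pos']*1e3).round(2))
    A=np.unwrap(A); print("t %.2f ang %.3f rate %.3f"%(T[-1],A[-1],np.polyfit(T,A,1)[0]),"F",np.mean(F,0).round(2),"pos",np.mean(Z,0).round(2))
E
python3 -c "
from h import *
mon(6,True)"
```

```text
7.825 0.915 99 [ 0.98 -0.44 -2.16] [546.12 -11.37 156.52]
7.875 0.958 99 [-0.15  0.64 -1.19] [546.16 -11.36 156.59]
7.925 0.994 95 [ 0.71  0.12 -1.86] [546.14 -11.37 156.56]
7.975 1.035 93 [ 0.1   0.06 -1.7 ] [546.1  -11.38 156.55]
8.025 1.078 89 [ 0.58 -0.   -1.39] [546.1  -11.36 156.51]
8.075 1.125 84 [ 0.77  0.47 -1.02] [546.09 -11.35 156.49]
t 8.07 ang 1.125 rate 0.829 F [ 0.5   0.14 -1.55] pos [546.12 -11.36 156.54]
```

Request:
{"op": "drive_tool", "data": {"plan": [[0,[0,0,-5],0],[0,[0,0,-3],0],[0,[0,0,-0.5],0],[0,[0,0,-0.5],0],[0,[0,0,0],0]]}}

```text
t: 8.75
eef_pos: [0.546, -0.0113, 0.1474]
eef_rot: [-1.114, 1.346, -1.346]
ft_force: [-0.1, -0.3, -1.9]
opening: 0.0185
```

```bash
python3 -c "
from h import *
mon(6,True)"
```

```text
8.75 1.645 120 [-0.08 -0.31 -1.93] [546.03 -11.34 147.36]
8.8 1.685 119 [ 0.02 -0.64 -2.31] [546.04 -11.36 147.41]
8.85 1.722 124 [ 0.4  -0.74 -1.33] [546.03 -11.38 147.4 ]
8.9 1.759 126 [ 0.38  1.12 -0.87] [546.05 -11.36 147.44]
8.95 1.8 122 [ 0.51  0.54 -0.9 ] [546.02 -11.4  147.39]
9.0 1.833 120 [-0.72  0.52 -1.52] [546.01 -11.36 147.36]
t 9.00 ang 1.833 rate 0.755 F [ 0.09  0.08 -1.48] pos [546.03 -11.37 147.4 ]
```

Tip is nominally at 72.1 mm with no contact yet. I'm lowering further in small steps.

Request:
{"op": "drive_tool", "data": {"plan": [[0,[0,0,-0.5],0],[0,[0,0,-0.5],0],[0,[0,0,-0.5],0],[0,[0,0,0],0],[0,[0,0,0],0]]}}

```text
t: 9.68
eef_pos: [0.546, -0.0114, 0.1459]
eef_rot: [-1.114, 1.346, -1.346]
ft_force: [-1.0, -0.2, 0.4]
opening: 0.0187
```

```bash
python3 -c "
from h import *
mon(6)"
```

```text
t 9.93 ang 2.455 rate 0.624 F [-0.37  0.35  0.47] pos [546.   -11.37 145.87]
```

Request:
{"op": "drive_tool", "data": {"plan": [[0,[0,0,-0.4],0],[0,[0,0,-0.4],0],[0,[0,0,0],0],[0,[0,0,0],0],[0,[0,0,0],0]]}}

```text
t: 10.6
eef_pos: [0.546, -0.0113, 0.145]
eef_rot: [-1.114, 1.346, -1.346]
ft_force: [-1.1, 0.2, 1.3]
opening: 0.0187
```

```bash
python3 -c "
from h import *
mon(6)"
```

```text
t 10.85 ang 2.944 rate 0.498 F [-1.59  0.19  1.4 ] pos [546.   -11.36 145.05]
```

Request:
{"op": "drive_tool", "data": {"plan": [[0,[0,0,-0.5],0],[0,[0,0,-0.5],0],[0,[0,0,0],0],[0,[0,0,0],0],[0,[0,0,0],0]]}}

```text
t: 11.52
eef_pos: [0.546, -0.0114, 0.1441]
eef_rot: [-1.114, 1.346, -1.346]
ft_force: [-1.2, 0.4, 2.9]
opening: 0.0184
```

```bash
python3 -c "
from h import *
mon(6)"
```

```text
t 11.78 ang -2.980 rate 0.347 F [-1.74  0.38  3.13] pos [545.99 -11.34 144.05]
```

```bash
python3 -c "
from h import *
for _ in range(5): mon(16)"
```

```text
t 12.57 ang -2.700 rate 0.349 F [-1.91  0.26  2.81] pos [546.   -11.37 144.05]
t 13.38 ang -2.417 rate 0.355 F [-1.66  0.4   2.82] pos [545.99 -11.37 144.04]
t 14.18 ang -2.139 rate 0.349 F [-1.83  0.5   2.6 ] pos [545.99 -11.37 144.04]
t 14.97 ang -1.856 rate 0.357 F [-1.59  0.4   2.72] pos [545.99 -11.37 144.04]
t 15.78 ang -1.579 rate 0.345 F [-1.86  0.55  2.6 ] pos [546.   -11.36 144.05]
```

```bash
python3 -c "
from h import *
for _ in range(2): mon(20)"
```

```text
t 16.77 ang -1.223 rate 0.357 F [-1.85  0.47  3.02] pos [545.99 -11.37 144.03]
t 17.77 ang -0.873 rate 0.352 F [-1.78  0.33  2.92] pos [545.99 -11.37 144.04]
```

Request:
{"op": "drive_tool", "data": {"plan": [[0,[0,0,-0.4],0],[0,[0,0,-0.4],0],[0,[0,0,0],0],[0,[0,0,0],0],[0,[0,0,0],0]]}}

```text
t: 18.45
eef_pos: [0.546, -0.0114, 0.1432]
eef_rot: [-1.114, 1.346, -1.346]
ft_force: [-2.6, 0.1, 4.1]
opening: 0.0181
```

```bash
python3 -c "
from h import *
mon(6)"
```

```text
t 18.70 ang -0.627 rate 0.256 F [-1.99  0.54  3.75] pos [546.   -11.36 143.26]
```

Request:
{"op": "drive_tool", "data": {"plan": [[0,[0,0,-0.4],0],[0,[0,0,0],0],[0,[0,0,0],0],[0,[0,0,0],0],[0,[0,0,0],0]]}}

```text
t: 19.38
eef_pos: [0.546, -0.0114, 0.1428]
eef_rot: [-1.114, 1.346, -1.346]
ft_force: [-1.7, 0.4, 4.9]
opening: 0.0183
```

```bash
python3 -c "
from h import *
mon(10)"
```

```text
t 19.82 ang -0.409 rate 0.189 F [-2.34  0.56  4.8 ] pos [545.99 -11.37 142.85]
```

```bash
python3 -c "
from h import *
F=[]
for k in range(60):
    s,a,n=ang(); F.append(s['ft_force'][2])
    if k%5==0: print(round(s['t'],2),round(a,3),n,np.mean(F[-5:]).round(2),s['ft_force'].round(1))
    if k>3 and np.mean(F[-2:])<1.5: break
print(s['t'],a,s['ft_force'],s['eef_pos'])
"
```

```text
19.88 -0.401 131 4.72 [-1.8  0.9  4.7]
20.12 -0.359 125 4.35 [-3.5  0.   4.7]
20.38 -0.337 112 4.76 [-3.1  1.2  4.4]
20.62 -0.311 99 4.93 [-2.9 -0.   5.3]
20.88 -0.283 91 4.76 [-1.8 -0.1  4.9]
21.12 -0.255 74 4.97 [-1.7  0.3  4.9]
21.38 -0.22 69 4.45 [-1.5  0.5  3.9]
21.62 -0.157 64 4.84 [-2.2  0.5  5.2]
21.88 -0.12 50 4.33 [-2.8  0.4  4.3]
21.975 -0.05602086693569408 [ 0.95696625 -0.20334177 -1.12558566] [ 0.54613312 -0.01144451  0.14273374]
```

Request:
{"op": "drive_tool", "data": {"plan": [[0,[0,0,-1],0],[0,[0,0,-1.5],0],[0,[0,0,-1.5],0],[0,[0,0,0],0],[0,[0,0,0],0]]}}

```text
t: 22.65
eef_pos: [0.5459, -0.0114, 0.1388]
eef_rot: [-1.114, 1.346, -1.346]
ft_force: [-3.8, -0.7, -0.9]
opening: 0.0186
```

```bash
python3 -c "
from h import *
mon(6,True);pr()"
```

```text
22.65 0.033 19 [-3.81 -0.65 -0.9 ] [545.91 -11.39 138.76]
22.7 0.035 21 [-3.21  0.37 -0.64] [545.92 -11.42 138.77]
22.75 0.039 22 [-2.57  0.33 -0.52] [545.92 -11.38 138.79]
22.8 0.033 21 [-3.17  0.46 -0.47] [545.96 -11.43 138.82]
22.85 0.027 21 [-3.51  0.41 -1.48] [545.95 -11.43 138.83]
22.9 0.017 21 [-3.43  0.5  -0.51] [545.96 -11.43 138.81]
t 22.90 ang 0.017 rate -0.064 F [-3.28  0.24 -0.75] pos [545.94 -11.41 138.8 ]
t 22.95 pos [545.98 -11.39 138.81] zyaw -10.78 ydir [ 1.e-04 -0.e+00 -1.e+00] F [-3.02  0.08 -0.6 ] M [0.02 1.01 0.02] op 0.0188 q [-0.45  0.24  0.44  1.81 -0.11  1.12 -0.16]
```

The hole has caught the pin: the platter has stopped, the drive presses sideways with about 3.3 N, and there is no vertical load. I'm pushing it on home.

Request:
{"op": "drive_tool", "data": {"plan": [[0,[0,0,-2],0],[0,[0,0,-2],0],[0,[0,0,-2],0],[0,[0,0,-1],0],[0,[0,0,0],0]]}}

```text
t: 23.58
eef_pos: [0.546, -0.0113, 0.1317]
eef_rot: [-1.114, 1.346, -1.346]
ft_force: [-3.1, 0.0, -0.1]
opening: 0.0186
```

```bash
python3 -c "
from h import *
mon(6)"
```

```text
t 23.82 ang 0.024 rate 0.033 F [-3.05 -0.02 -0.2 ] pos [545.98 -11.37 131.82]
```

Request:
{"op": "drive_tool", "data": {"plan": [[0,[0,0,-1],0],[0,[0,0,-1],0],[0,[0,0,-0.5],0],[0,[0,0,-0.5],0],[0,[0,0,0],0]]}}

```text
t: 24.5
eef_pos: [0.546, -0.0113, 0.1294]
eef_rot: [-1.114, 1.346, -1.346]
ft_force: [-5.7, 0.4, 7.2]
opening: 0.0181
```

```bash
python3 -c "
from h import *
mon(6)"
```

```text
t 24.75 ang 0.034 rate 0.062 F [-5.74  0.59  5.85] pos [546.03 -11.35 129.35]
```

```bash
python3 -c "
from ov import *
cv2.imwrite('pics/n_full.png',avg('scene',3)[:,:,::-1])
s=cv2.imread('pics/n_full.png')[:,:,::-1]
crop('scene',s,290,190,60,60,10,'pics/n.png')"
```

```text
(no output)
```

View pics/n.png

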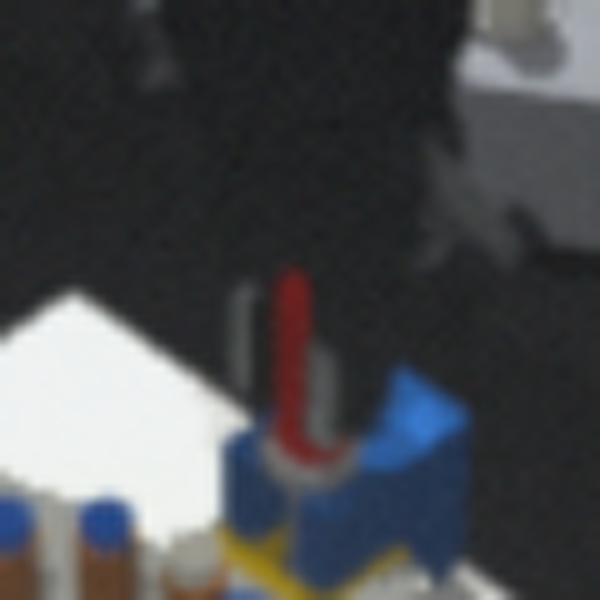

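Request:
{"op": "drive_tool", "data": {"plan": [[0.3,[0,0,0.5],0],[0.6,[0,0,0],0],[1,[0,0,0],0],[1,[0,0,0],0],[1,[0,0,0],0]]}}

```text
t: 25.58
eef_pos: [0.546, -0.0114, 0.1293]
eef_rot: [-1.114, 1.346, -1.346]
ft_force: [-1.3, 0.4, 0.0]
opening: 0.0855
```

```bash
python3 -c "
from h import *
mon(4);pr()
s=avg('scene',2);crop('scene',s,290,190,60,60,10,'pics/o.png')"
```

```text
t 25.73 ang 0.052 rate -0.131 F [-0.26  0.55  0.4 ] pos [546.03 -11.38 129.33]
t 25.775 pos [546.01 -11.37 129.33] zyaw -10.77 ydir [ 1.e-04 -0.e+00 -1.e+00] F [-0.46  0.06 -0.59] M [0.01 0.   0.03] op 0.0854 q [-0.44  0.25  0.44  1.82 -0.12  1.1  -0.15]
```

View pics/o.png

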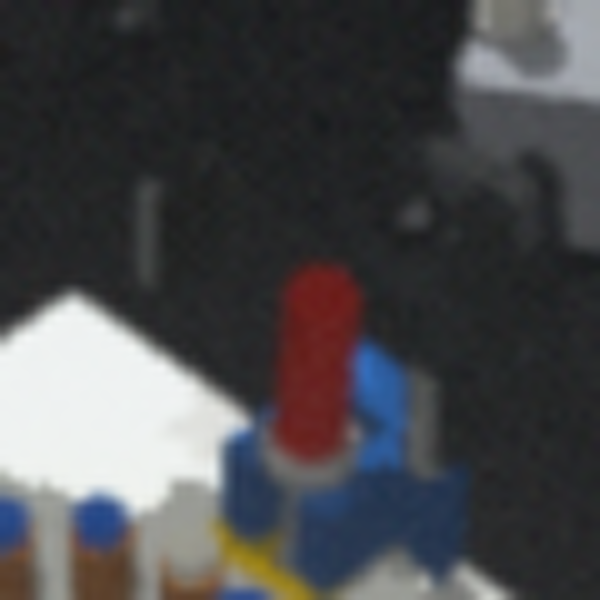

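Request:
{"op": "drive_tool", "data": {"plan": [[1,[0,0,20],0],[1,[0,0,40],0],[1,[0,0,50],0],[1,[0,0,50],0],[1,[0,0,0],0]]}}

```text
t: 26.5
eef_pos: [0.5477, -0.0115, 0.2933]
eef_rot: [-1.108, 1.342, -1.348]
ft_force: [0.1, 0.1, -0.3]
opening: 0.0852
```

Request:
{"op": "drive_tool", "data": {"plan": [[1,[-20,45,10],0],[1,[-20,45,0],0],[1,[-20,45,0],0],[1,[-10,45,0],0],[1,[0,0,0],0]]}}

```text
t: 27.12
eef_pos: [0.4744, 0.1724, 0.2983]
eef_rot: [-1.119, 1.343, -1.341]
ft_force: [0.3, -1.2, -0.4]
opening: 0.0855
```

Run:
```python
from h import *
mon(10);pr()
s=avg('scene',2);t=avg('top',2);crop('scene',s,250,160,150,120,5,'pics/p.png');crop('top',t,220,160,190,150,4,'pics/q.png')
```

```text
t 27.57 ang 0.071 rate 0.000 F [ 0.23 -0.23 -0.12] pos [475.97 168.33 298.93]
t 27.625 pos [476.16 168.14 299.35] zyaw -10.83 ydir [ 1.e-04  0.e+00 -1.e+00] F [0.26 0.79 0.33] M [-0.03 -0.03  0.02] op 0.0853 q [-0.7   0.03  0.27  1.68 -0.01  1.44 -0.61]
```

View pics/p.png

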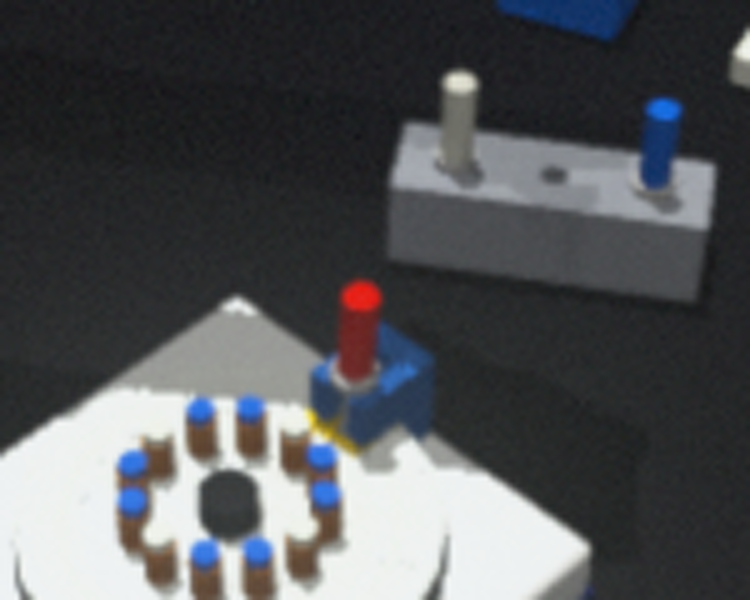

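View pics/q.png

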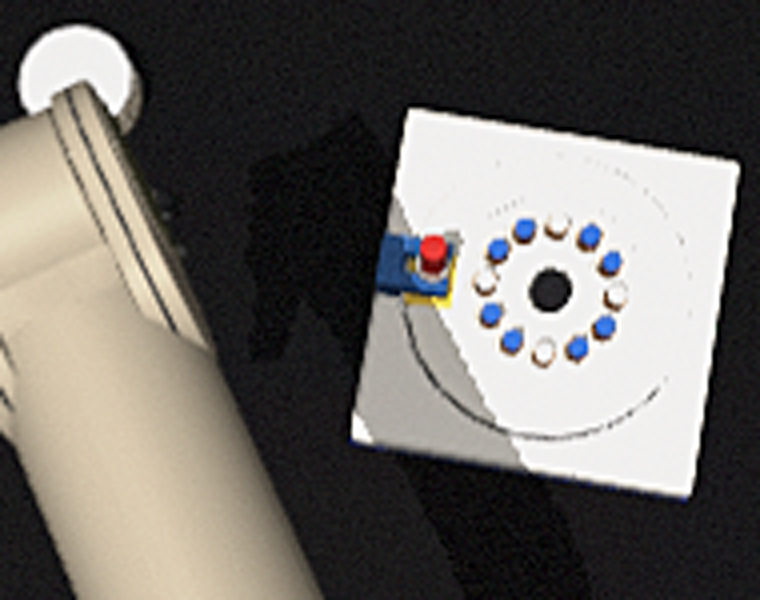

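Run:
```python
from h import *
print(atz("top",(433.5/4-.5+220,245.5/4-.5+160),.169), "slot(top est)",[.5431,-.0081])
u=(361.5/5-.5+250,298/5-.5+160);print(atz("scene",u,.169),"slot(scene est)",[.5488,-.0075])
u=(355/5-.5+250,377/5-.5+160);print("collar top c",atz("scene",u,.114))
```

```text
[ 0.54959139 -0.01012618  0.169     ] slot(top est) [0.5431, -0.0081]
[ 0.55138997 -0.0091873   0.169     ] slot(scene est) [0.5488, -0.0075]
collar top c [ 0.55037938 -0.01167916  0.114     ]
```

Run:
```python
from ov import *
cv2.imwrite('pics/r_full.png',avg('scene',4)[:,:,::-1])
ov('pics/r_full.png','pics/r.png',(.5307,-.0977),(.5486,-.0075),.12933,ye=(76,132))
```

```text
(no output)
```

View pics/r.png

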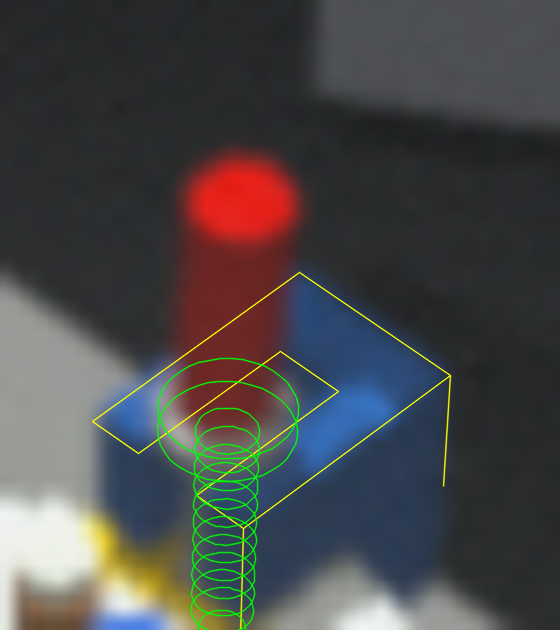

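```bash
python3 -c "
from h import *
mon(6)
print(ctrl.finish_job())"
```

```text
t 28.27 ang 0.071 rate 0.014 F [-0.04 -0.25  0.01] pos [475.99 168.66 299.33]
the job is handed in; nothing more can be done
None
```

I locked the carousel with the red pin and handed the job in at 28.3 s; no verdict was reported.

**What I did**
- **Braking:** I lowered the pin through the slot and pressed in small steps. The platter slowed from about 0.8 to 0.19 rad/s, at roughly 6 N on the pin. I estimate it sank about 2.5 mm on its spring.
- **Locking:** When the hole crept under the tip, the vertical force dropped to zero. I pushed the pin home until the collar met the guide at the height I had calculated, then let go and moved the arm clear.

**Last checks**
- **Platter:** It stands still, with measured rates of 0.000 and 0.014 rad/s, within the camera noise. The yellow piece is under the guide.
- **Pin and plugs:** The collar is down on the guide, and the pin leans by a few degrees at most (limit about 10°). The blue and white plugs are still in the rack.
- **Robot:** The gripper is open and well away. The force reads about zero.

**What disagreed**
- The two cameras differed by 3–6 mm in x. I aligned the pin using the scene camera and touch.
- My estimates of the collar's offset from the slot's middle ranged from about 1 to 4.5 mm (limit 6 mm), so that is the least certain check.
- The hole angle read 0.07 rad instead of 0. I put this down to the guide hiding part of the yellow piece.

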